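# Set the slot gauge in the gap fixture and pin it at depth

### The arm

A 6-joint arm with a two-finger parallel gripper is mounted at the origin on a cart in front of the work surface, level with it; the furniture and walls round the work are solid. World frame = base frame: x ahead of the robot, y to its left, z up, the work surface at z = 0. Lengths are in mm, angles in degrees, forces in N, time in s.
With the tool pointing down it reaches from about 250 to 850 mm from the base axis. Payload 12.5 kg.
Tool frame: the origin (TCP) lies on the mounting face of the last link; the fingertips stand 186 mm ahead of it and the grasp point (between the pads) lies 167 mm ahead of it; z points along the fingers, y is the line along which they close (so a half turn about z gives the same grasp; the last joint's range is limited). The gripper opens to 93 mm and grips with 3 to 60 N. Pads are 15 mm wide; open, the fingers measure 128 mm over their backs; the gripper's body (75 mm by 188 mm) begins 65 mm behind the grasp point.
Start: joints at [66.429, 20.094, 94.641, -0, 65.266, -4.847], TCP at [176.526, 520.888, 404.733] pointing down, gripper open.
Joint ranges: [-157.81, 157.81], [-45, 120.19], [0.68, 151.7], [-89.99, 269.99], [4.06, 180], [-164.3, 164.3]. Speed limits (degrees/s): [127.2, 127.2, 159.86, 180, 180, 180].

### API

Orientations are given as [roll, pitch, yaw] about the fixed x, y, z axes, in that order (R = Rz(yaw) Ry(pitch) Rx(roll)).
In Python, from cell import state, grab_frame, get_calibration, close_job, recognise, trace gives the robot as it stands.
- The arm moves only by the tool carry_out, never from a script. Its argument "targets" is a list of rows, each an object of numbers: "tx", "ty", "tz": the shift along the tool's x, y, z each as a share of 0.6 m, from -1 to 1; "twist": the turn about the tool's z as a share of 0.5 rad, from -1 to 1. A call has 1 to 8 rows; each row shifts and turns the commanded pose from where the row before left it, along the tool's axes as they then stand; what a row does not reach is not made up. A row lasts 1/8 s, in which the tool goes at most 62.5 mm and 10.7 degrees, less where a joint would pass 70% of its speed; a pose out of reach is approached as far as the arm can. A call with a number of a shift or a turn outside -1 to 1 is refused whole. A call with a gripper value outside its range is refused whole. "gripper" is the finger opening in mm, from 0 to 93, set as the call begins (left out, the last holds). The fingers move at their own pace and stop on an object; the grip force is fixed at half the most. Time passes only in rows, so rows that do not move let the fingers close. It gives the time, the measured TCP pose, the force, the opening and the grip force at its end, in the units of the state.
- state(): the state, without advancing time (a new reading comes with each control period).
- grab_frame(name): name is "side" or "top" or "wrist"; returns the picture (480x640x3 uint8, red, green, blue); there is no depth.
- get_calibration(name): a dict with "K" (3x3 intrinsics, pixels), "R" (3x3) and "t" (3): a world point X has camera coordinates R X + t; the wrist camera has in their place "hand_eye" (4x4, takes a point from camera to tool coordinates, whose origin is the TCP and whose axes are the flange's). Camera axes: x right, y down, z forward; pixel columns grow to the right and rows downward; lengths in mm; the calibration is good to about 2 mm. A picture is of the moment at which its call begins: read the wrist's pose just before it. get_calibration takes no time and is no camera call.
- close_job(): hands the job in; it is judged then, once.
Trained networks look in the newest picture that a camera, given by its name, has taken for a name from the list of things; names that differ only in an ending like _2 or _b are one class to them, and where a whole thing is asked for, a point or a joint stands for the part that bears it (a point fixed in the world has none). Each returns a list of dicts, best first, with "score" (0 to 1); they miss things now and then, are a little off and sometimes report something else, mostly with a low value. They report only what shows in the picture. A call takes as long as a camera call.
- recognise(query, camera): "centre" ([column, row] as shares, 0 to 1, of the picture: columns of its width, rows of its height, amid what is visible of it).
- trace(query, camera): "region" (480x640 bool, what is visible of it) and "centre" ([column, row] as shares, 0 to 1, of the picture: columns of its width, rows of its height, amid what is visible of it).
The state is a dict: "time_s": time; "joints": joint angles; "joint_vel": joint speeds; "effort": joint torques, N m; "tcp_pos": TCP position; "tcp_rot": TCP orientation; "wrist_force": force on the tool from outside, world axes, zero at the start; "wrist_torque": the same for the moment, N m; "finger_gap": finger opening in mm; "grip_force": force on a finger pad.
Only numpy, scipy, OpenCV 4.12 (cv2) and the standard library are available. Lean on these libraries where they do the work, as an engineer would, in place of code of your own. Each camera call takes 0.05 s, during which the arm holds its last target. There are 200 camera calls.

### The job

Slide the gauge with the broad, drilled blade into the slot of the gap fixture, from the front (the side with the long bed), just so deep that the hole in its blade lines up under the hole in the fixture's bridge. Then lock it at that depth with the steel pin from the grey stand: put the pin down through both holes until its head rests on the bridge. Leave the plain gauge and everything else on the bench where it is.

Things in the scene. Friction and masses are not known exactly. Their poses are not given: they have to be found in the camera images.
- gauge: Gauge with a drilled blade, lying flat: black handle 75 x 24 x 24 mm and a flat steel blade 100 x 30 x 6 mm whose last 15 mm taper to 18 mm wide; undersides flush. Origin: middle of the handle's underside; x along the blade (handle x = -37.5 to 37.5 mm, blade 37.5 to 137.5 mm), z up. 0.16 kg.
- blade_hole (a point): Centre of the 14 mm through hole in the gauge's blade, at the underside of the blade, 112 mm ahead of the gauge's origin and 25.5 mm behind the tip of the nose.
- plain_gauge: The other gauge, not wanted: same handle and length, but the blade is only 18 mm wide and has no hole. Origin and axes as for gauge. It may lie at either place.
- fixture: Gap fixture, fixed: steel bed x = -76 to 24 mm, 66 wide, 26 high, with low lugs (10 high, 17 out) at its sides; over its rear (x = -24 to 24 mm) an aluminium bridge 18 thick, top z = 54 mm. Slot between them: y = -17 to 17, z = 26 to 36 mm, open at both ends, no stop. Origin: on the pin hole's axis at bench height; the blade goes in along +x.
- jaw_hole (a point): Mouth of the vertical pin hole on top of the fixture's bridge (z = 54 mm). The hole is 12 mm wide through the bridge, with a small lead-in, and goes on 13 mm wide through the bed.
- slot_hole (a point): Point on the pin hole's axis at the top of the bed, the floor of the slot (z = 26 mm); blade_hole belongs here.
- pin_stand: Grey plastic block 44 x 44 x 52 mm, fixed to the bench, with a 13 mm vertical hole in which the pin stands at the start. Origin: centre of its underside.
- locking_pin: Steel pin, 82 mm overall, standing upright in the stand: shaft 10 mm thick, 48 mm long (last 8 mm taper to 4 mm), below a dark round head 20 mm across and 34 mm high with a 22 mm flange, 4 mm thick, at its foot. Origin: on the axis at the underside of the head; z up along the pin. 0.08 kg.
- relay_0: Relay, 22 x 28 x 36 mm, bystander standing beside the handle of the drilled gauge, about 60 mm from its axis. Origin: centre of its underside.
- relay_1: Relay like the first, bystander standing beside the handle of the plain gauge.
- pill_bottle: White screw-cap bottle, 40 mm across, 80 mm high, bystander standing beside the front of the fixture's bed, about 80 mm from the slot's axis. Origin: centre of its underside.
- tin_can: White tin, 70 mm across, 102 mm high, bystander at the back left.
- tape_blue: Roll of blue tape lying flat, 61 mm across, 19 mm high, bystander near the front edge.
- side_cutter: Side cutter with red handles, 45 x 146 x 13 mm, bystander lying near the front edge.
- long_nose: Long-nose pliers with blue handles, 45 x 167 x 13 mm, bystander lying near the front edge at the right.

How it is judged:
By the outcome, as a careful person would: the job done as asked, in the order asked, and still so for the second after the job is handed in, with the robot touching nothing.
It also fails if it takes over 69 s, if anything falls off the work surface, if the arm or the gripper's body presses on something with over 40 N, if the wrist force passes 120 N, or if a joint passes its speed limit or range.

## Working session

There is one attempt and no reset: what is moved stays moved. The work goes in short steps, Python scripts to look and compute and a tool call to move; the robot and the scene stay as the last step left them, time stands still between calls to the robot, and variables do not carry over. Pictures are saved under pics/ and viewed, at most 10 in all, crops included, and the job is handed in when it is done.

Besides the shell and the picture viewer there is one more tool, called after "Request:" as name([rows], argument=value, ...), one row to a line, values as JSON. carry_out: Moves the arm, as the interface text tells. Shift numbers are shares of 0.6 m and turn numbers shares of 0.5 rad, none past 1 either way. Its arguments: {"type":"object","properties":{"targets":{"type":"array"},"gripper":{"type":"number"}},"required":["targets"]}

```bash
ls; mkdir -p pics
python3 - <<'E'
from cell import *
import cv2,numpy as np
np.set_printoptions(precision=3,suppress=True)
print(state())
for n in("side","top","wrist"):
    f=grab_frame(n); cv2.imwrite(f"pics/{n}0.png",f[:,:,::-1]); print(n,get_calibration(n))
    for q in("gauge","blade_hole","plain_gauge","fixture","jaw_hole","pin_stand","locking_pin","relay_0","pill_bottle"):
        r=recognise(q,n); print(n,q,[(round(d["score"],2),np.round(np.array(d["centre"])*[640,480],1)) for d in r[:3]])
print(state()["time_s"])
E
```

```text
pics
{'time_s': 0.0, 'joints': array([66.427, 20.127, 94.677,  0.   , 65.265, -4.849]), 'joint_vel': array([-0.034, -0.016,  0.002, -0.121, -0.025, -0.055]), 'effort': array([  0.001, -49.732, -28.525,   0.07 ,   0.026,  -0.   ]), 'tcp_pos': array([176.495, 520.785, 404.18 ]), 'tcp_rot': array([-179.932,   -0.006,  161.276]), 'wrist_force': array([ 0.354, -0.255,  1.069]), 'wrist_torque': array([ 0.02 ,  0.011, -0.053]), 'grip_force': 0.0, 'finger_gap': 93.44477232814913}
side {'K': array([[584.316,   0.   , 311.394],
       [  0.   , 584.316, 235.94 ],
       [  0.   ,   0.   ,   1.   ]]), 'R': array([[-0.94 , -0.341, -0.023],
       [-0.194,  0.586, -0.787],
       [ 0.282, -0.735, -0.617]]), 't': array([ 521.42 ,  113.358, 1197.971])}
side gauge [(0.62, array([370.1, 172.3]))]
side blade_hole [(0.82, array([370.9, 166.5]))]
side plain_gauge [(0.85, array([275.6, 354.2]))]
side fixture [(0.84, array([294.3, 257.8]))]
side jaw_hole [(0.96, array([295.3, 255.6]))]
side pin_stand [(0.82, array([357. , 208.4]))]
side locking_pin [(0.59, array([356.3, 192.1]))]
side relay_0 [(0.94, arra
[... 704 characters left out ...]
op locking_pin [(0.63, array([389.5, 249.9]))]
top relay_0 [(0.66, array([200.2, 252.3])), (0.49, array([435.2, 261.6]))]
top pill_bottle [(0.59, array([285.2, 254.6]))]
wrist {'K': array([[375.725,   0.   , 313.648],
       [  0.   , 375.725, 237.809],
       [  0.   ,   0.   ,   1.   ]]), 'hand_eye': array([[ 0.   , -0.958, -0.288, 79.971],
       [ 1.   ,  0.   , -0.   ,  0.114],
       [ 0.   , -0.288,  0.958, 18.592],
       [ 0.   ,  0.   ,  0.   ,  1.   ]])}
wrist gauge []
wrist blade_hole []
wrist plain_gauge [(0.74, array([270.2, 458.1]))]
wrist fixture []
wrist jaw_hole []
wrist pin_stand []
wrist locking_pin []
wrist relay_0 [(0.38, array([319.5, 448.9]))]
wrist pill_bottle []
1.5
```

```bash
cat > h.py <<'E'
import numpy as np,cv2
from cell import *
from scipy.spatial.transform import Rotation as Ro
np.set_printoptions(precision=2,suppress=True)
def cam(n,s=None):
    c=get_calibration(n);K=c["K"]
    if n!="wrist": return K,c["R"],c["t"]
    s=s or state();T=np.eye(4);T[:3,:3]=Ro.from_euler("xyz",s["tcp_rot"],degrees=True).as_matrix();T[:3,3]=s["tcp_pos"]
    M=np.linalg.inv(T@c["hand_eye"]);return K,M[:3,:3],M[:3,3]
def px2w(C,uv,z):
    K,R,t=C;d=R.T@np.linalg.inv(K)@np.array([uv[0],uv[1],1.]);o=-R.T@t
    return o+d*(z-o[2])/d[2]
def w2px(C,X):
    K,R,t=C;p=K@(R@np.asarray(X,float)+t);return p[:2]/p[2]
def best(q,n):
    r=recognise(q,n);return [(round(d["score"],2),np.array(d["centre"])*[640,480]) for d in r]
E
python3 - <<'E'
from h import *
a=cv2.imread("pics/top0.png")[180:300,150:500]; b=cv2.imread("pics/side0.png")[120:420,180:480]
cv2.imwrite("pics/c1.png",cv2.resize(a,(800,274),interpolation=cv2.INTER_CUBIC))
cv2.imwrite("pics/c2.png",cv2.resize(b,(600,600),interpolation=cv2.INTER_CUBIC))
T=cam("top");S=cam("side")
for n,t,s,z in(("hole",(454.5,238.7),(370.9,166.5),6),("jaw",(310.4,232.3),(295.3,255.6),54),("plain",(225.5,248.6),(275.6,354.2),12),("pin",(389.5,249.9),(356.3,192.1),70),("gauge",(450.4,236.5),(370.1,172.3),12),("bottle",(285.2,254.6),(320.1,279.1),60)):
    print(n,px2w(T,t,z),px2w(S,s,z))
E
```

```text
hole [ 516.21 -307.39    6.  ] [ 506.14 -339.75    6.  ]
jaw [539.6  105.37  54.  ] [542.74 128.52  54.  ]
plain [501.65 350.82  12.  ] [495.26 355.33  12.  ]
pin [ 484.66 -112.53   70.  ] [ 482.77 -116.12   70.  ]
gauge [ 522.36 -294.55   12.  ] [ 497.96 -301.15   12.  ]
bottle [478.41 176.49  60.  ] [467.2  186.97  60.  ]
```

View pics/c1.png

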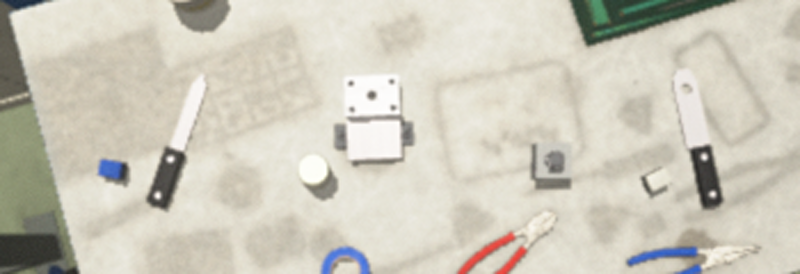

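View pics/c2.png

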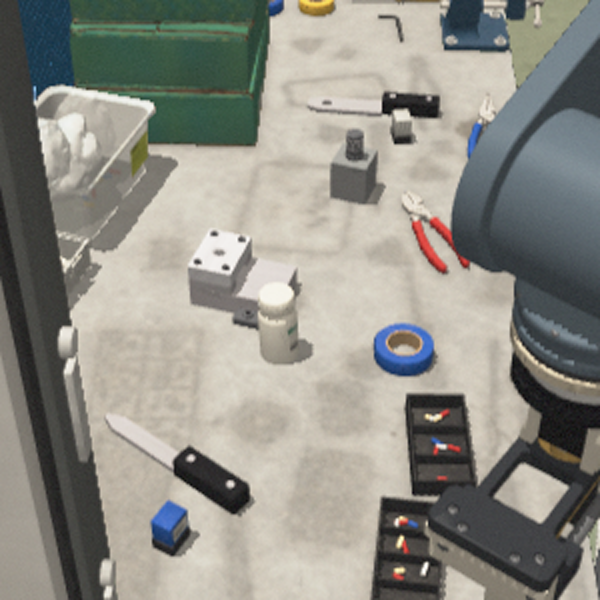

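```bash
cat >> h.py <<'E'
def plan(pos,yaw,n,s=None):
    "rows from the measured pose, tool pointing down"
    s=s or state();p=s["tcp_pos"].copy();y=s["tcp_rot"][2]
    dy=(yaw-y+180)%360-180;d=(np.asarray(pos,float)-p)/n
    if np.linalg.norm(d)>62 or abs(dy/n)>10.5: print("TOO FAST",np.linalg.norm(d),dy/n)
    for i in range(n):
        a=np.radians(y+dy*i/n);c,q=np.cos(a),np.sin(a)
        print("tx %.4f ty %.4f tz %.4f twist %.4f"%((c*d[0]+q*d[1])/600,(q*d[0]-c*d[1])/600,-d[2]/600,-np.radians(dy/n)/.5))
E
python3 - <<'E'
from h import *
T=cam("top");f=lambda x,y:(150+x/800*350,180+y/274*120)
for n,p,z in(("jaw",(372,95),54),("bedfront",(374,160),26),("hole",(687,88),6),("handle_end",(711,205),20),("handle_top",(701,148),20),("pin",(553,157),86),("bottle",(313,168),80)):print(n,px2w(T,f(*p),z))
plan((520,300,404),0,16)
E
```

```text
jaw [569.53  98.19  54.  ]
bedfront [491.16  97.94  26.  ]
hole [ 574.72 -298.32    6.  ]
handle_end [ 426.38 -319.42   20.  ]
handle_top [ 497.63 -309.79   20.  ]
pin [ 486.8  -117.51   86.  ]
bottle [480.15 170.25  80.  ]
tx -0.0413 ty -0.0103 tz 0.0001 twist 0.3519
tx -0.0424 ty -0.0029 tz 0.0001 twist 0.3519
tx -0.0423 ty 0.0045 tz 0.0001 twist 0.3519
tx -0.0408 ty 0.0119 tz 0.0001 twist 0.3519
tx -0.0381 ty 0.0188 tz 0.0001 twist 0.3519
tx -0.0342 ty 0.0252 tz 0.0001 twist 0.3519
tx -0.0293 ty 0.0308 tz 0.0001 twist 0.3519
tx -0.0235 ty 0.0355 tz 0.0001 twist 0.3519
tx -0.0169 ty 0.0390 tz 0.0001 twist 0.3519
tx -0.0098 ty 0.0414 tz 0.0001 twist 0.3519
tx -0.0024 ty 0.0425 tz 0.0001 twist 0.3519
tx 0.0051 ty 0.0422 tz 0.0001 twist 0.3519
tx 0.0124 ty 0.0407 tz 0.0001 twist 0.3519
tx 0.0193 ty 0.0379 tz 0.0001 twist 0.3519
tx 0.0257 ty 0.0339 tz 0.0001 twist 0.3519
tx 0.0312 ty 0.0289 tz 0.0001 twist 0.3519
```

Request:
carry_out([
  {"tx":-0.041,"ty":-0.01,"twist":0.352},
  {"tx":-0.042,"ty":-0.003,"twist":0.352},
  {"tx":-0.042,"ty":0.005,"twist":0.352},
  {"tx":-0.041,"ty":0.012,"twist":0.352},
  {"tx":-0.038,"ty":0.019,"twist":0.352},
  {"tx":-0.034,"ty":0.025,"twist":0.352},
  {"tx":-0.029,"ty":0.031,"twist":0.352},
  {"tx":-0.024,"ty":0.036,"twist":0.352},
])

```text
invalid input at $.targets[0]: expected keys tx, ty, tz, twist
```

Request:
carry_out([
  {"tx":-0.017,"ty":0.039,"twist":0.352},
  {"tx":-0.01,"ty":0.041,"twist":0.352},
  {"tx":-0.002,"ty":0.043,"twist":0.352},
  {"tx":0.005,"ty":0.042,"twist":0.352},
  {"tx":0.012,"ty":0.041,"twist":0.352},
  {"tx":0.019,"ty":0.038,"twist":0.352},
  {"tx":0.026,"ty":0.034,"twist":0.352},
  {"tx":0.031,"ty":0.029,"twist":0.352},
])

```text
invalid input at $.targets[0]: expected keys tx, ty, tz, twist
```

Run:
```python
from h import *
plan((530,98,404),0,5)
```

```text
TOO FAST 110.23410310214454 -32.25535402262908
tx -0.1568 ty -0.0957 tz 0.0002 twist 1.1259
tx -0.1837 ty 0.0028 tz 0.0002 twist 1.1259
tx -0.1539 ty 0.1004 tz 0.0002 twist 1.1259
tx -0.0765 ty 0.1670 tz 0.0002 twist 1.1259
tx 0.0244 ty 0.1821 tz 0.0002 twist 1.1259
```

All four keys are needed.

Request:
carry_out([
  {"tx":-0.041,"ty":-0.01,"tz":0,"twist":0.352},
  {"tx":-0.042,"ty":-0.003,"tz":0,"twist":0.352},
  {"tx":-0.042,"ty":0.005,"tz":0,"twist":0.352},
  {"tx":-0.041,"ty":0.012,"tz":0,"twist":0.352},
  {"tx":-0.038,"ty":0.019,"tz":0,"twist":0.352},
  {"tx":-0.034,"ty":0.025,"tz":0,"twist":0.352},
  {"tx":-0.029,"ty":0.031,"tz":0,"twist":0.352},
  {"tx":-0.024,"ty":0.036,"tz":0,"twist":0.352},
])

```text
time_s: 2.5
tcp_pos: [348.9, 410.6, 404.8]
tcp_rot: [180.0, -0.0, 80.3]
wrist_force: [0.2, -0.2, -0.2]
finger_gap: 92.9
grip_force: 0.0
```

Request:
carry_out([
  {"tx":-0.017,"ty":0.039,"tz":0,"twist":0.352},
  {"tx":-0.01,"ty":0.041,"tz":0,"twist":0.352},
  {"tx":-0.002,"ty":0.043,"tz":0,"twist":0.352},
  {"tx":0.005,"ty":0.042,"tz":0,"twist":0.352},
  {"tx":0.012,"ty":0.041,"tz":0,"twist":0.352},
  {"tx":0.019,"ty":0.038,"tz":0,"twist":0.352},
  {"tx":0.026,"ty":0.034,"tz":0,"twist":0.352},
  {"tx":0.031,"ty":0.029,"tz":0,"twist":0.352},
])

```text
time_s: 3.5
tcp_pos: [520.5, 299.5, 404.7]
tcp_rot: [-180.0, 0.0, -0.4]
wrist_force: [0.5, -0.2, 0.1]
finger_gap: 93.1
grip_force: 0.0
```

Run:
```python
from h import *
print(state()["tcp_pos"],state()["tcp_rot"])
plan((530,98,404),0,5)
```

```text
[520.47 299.5  404.71] [-180.     0.    -0.4]
tx 0.0036 ty 0.0671 tz 0.0002 twist -0.0028
tx 0.0036 ty 0.0671 tz 0.0002 twist -0.0028
tx 0.0035 ty 0.0672 tz 0.0002 twist -0.0028
tx 0.0034 ty 0.0672 tz 0.0002 twist -0.0028
tx 0.0033 ty 0.0672 tz 0.0002 twist -0.0028
```

Request:
carry_out([
  {"tx":0.0035,"ty":0.067,"tz":0.02,"twist":-0.003},
  {"tx":0.0035,"ty":0.067,"tz":0.02,"twist":-0.003},
  {"tx":0.0035,"ty":0.067,"tz":0.02,"twist":-0.003},
  {"tx":0.0035,"ty":0.067,"tz":0.02,"twist":-0.003},
  {"tx":0.0035,"ty":0.067,"tz":0.02,"twist":-0.003},
  {"tx":0,"ty":0,"tz":0,"twist":0},
  {"tx":0,"ty":0,"tz":0,"twist":0},
], gripper=40)

```text
time_s: 4.38
tcp_pos: [530.7, 99.5, 345.0]
tcp_rot: [-180.0, -0.0, 0.3]
wrist_force: [0.3, 0.0, 1.1]
finger_gap: 40.3
grip_force: 0.0
```

Run:
```python
from h import *
s=state();print(s["tcp_pos"],s["tcp_rot"],s["time_s"])
f=grab_frame("wrist");cv2.imwrite("pics/fix.png",f[:,:,::-1])
C=cam("wrist",s)
for p in((569.5,98.2,54),(494,98,26)):print(w2px(C,p))
plan((505,-309,344),-8,8)
```

```text
[530.74  99.47 345.03] [-179.99   -0.02    0.35] 4.375
[315.69 185.42]
[315.07 268.47]
tx -0.0059 ty 0.0851 tz 0.0002 twist 0.0366
tx -0.0044 ty 0.0852 tz 0.0002 twist 0.0366
tx -0.0028 ty 0.0853 tz 0.0002 twist 0.0366
tx -0.0013 ty 0.0853 tz 0.0002 twist 0.0366
tx 0.0003 ty 0.0853 tz 0.0002 twist 0.0366
tx 0.0019 ty 0.0853 tz 0.0002 twist 0.0366
tx 0.0034 ty 0.0853 tz 0.0002 twist 0.0366
tx 0.0050 ty 0.0852 tz 0.0002 twist 0.0366
```

View pics/fix.png

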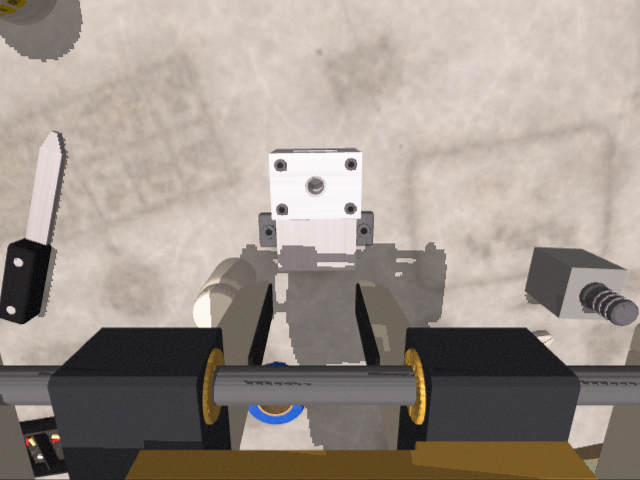

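Run:
```python
from h import *
s=state();C=cam("wrist",s)
im=cv2.imread("pics/fix.png");g=cv2.cvtColor(im,cv2.COLOR_BGR2GRAY)
# hole
sub=g[170:202,300:332];m=(sub<190).astype(np.uint8)
n,l,st,c=cv2.connectedComponentsWithStats(m)
for i in range(1,n):
    if st[i,4]>30:print("hole",st[i],c[i]+[300,170],px2w(C,c[i]+[300,170],54))
def sub_edge(col,rng,axis):
    line=(g[rng[0]:rng[1],col] if axis==0 else g[col,rng[0]:rng[1]]).astype(float)
    d=np.diff(line);k=np.argmax(abs(d));return rng[0]+k+.5
# left/right bridge edges, in world at z=54
L=np.array([px2w(C,(sub_edge(r,(260,276),1),r),54) for r in (156,172,176,180,188,192,196,200)])
Rr=np.array([px2w(C,(sub_edge(r,(355,370),1),r),54) for r in (156,172,176,180,188,192,196,200)])
F=np.array([px2w(C,(c,sub_edge(c,(212,226),0)),54) for c in range(290,345,5)])
B=np.array([px2w(C,(c,sub_edge(c,(146,160),0)),54) for c in range(290,345,5)])
for n,P,ax in(("L",L,0),("R",Rr,0),("F",F,1),("B",B,1)):
    k=np.polyfit(P[:,ax],P[:,1-ax],1);print(n,P.mean(0),"slope deg",np.degrees(np.arctan(k[0])))
# screws
sc=[]
for x,y in((280,165),(351,164),(282,210),(351,209)):
    w=255.-g[y-8:y+9,x-8:x+9];w[w<110]=0;yy,xx=np.mgrid[y-8:y+9,x-8:x+9]
    sc.append(px2w(C,((w*xx).sum()/w.sum(),(w*yy).sum()/w.sum()),54));print("screw",sc[-1])
print("mean",np.mean(sc,0))
```

```text
hole [  7   7  17  18 242] [315.01 185.36] [569.57  99.09  54.  ]
L [571.31 132.2   54.  ] slope deg 0.5931147668307687
R [571.77  65.65  54.  ] slope deg 0.8708697834234161
F [544.87  98.9   54.  ] slope deg -0.9292387970874756
B [593.35  99.29  54.  ] slope deg -3.034710513293838
screw [583.96 124.11  54.  ]
screw [585.03  73.68  54.  ]
screw [551.59 123.52  54.  ]
screw [552.81  73.01  54.  ]
mean [568.35  98.58  54.  ]
```

Request:
carry_out([
  {"tx":-0.005,"ty":0.085,"tz":0,"twist":0.037},
  {"tx":-0.004,"ty":0.085,"tz":0,"twist":0.037},
  {"tx":-0.003,"ty":0.085,"tz":0,"twist":0.037},
  {"tx":-0.001,"ty":0.085,"tz":0,"twist":0.037},
  {"tx":0,"ty":0.085,"tz":0,"twist":0.037},
  {"tx":0.002,"ty":0.085,"tz":0,"twist":0.037},
  {"tx":0.003,"ty":0.085,"tz":0,"twist":0.037},
  {"tx":0.005,"ty":0.085,"tz":0,"twist":0.037},
])

```text
time_s: 5.42
tcp_pos: [505.5, -309.2, 345.2]
tcp_rot: [180.0, -0.0, -8.1]
wrist_force: [0.8, 1.1, 1.0]
finger_gap: 40.1
grip_force: 0.0
```

Request:
carry_out([
  {"tx":0,"ty":0,"tz":0,"twist":0},
  {"tx":0,"ty":0,"tz":0,"twist":0},
  {"tx":0,"ty":0,"tz":0,"twist":0},
])

```text
time_s: 5.8
tcp_pos: [505.4, -307.0, 344.9]
tcp_rot: [-180.0, 0.0, -8.0]
wrist_force: [-0.3, 0.3, -0.3]
finger_gap: 40.0
grip_force: 0.0
```

Run:
```python
from h import *
s=state();print(s["tcp_pos"],s["tcp_rot"],s["time_s"])
f=grab_frame("wrist");cv2.imwrite("pics/gau.png",f[:,:,::-1]);np.save("gs.npy",np.r_[s["tcp_pos"],s["tcp_rot"]])
r=trace("gauge","wrist")
for d in r:print(d["score"],np.array(d["centre"])*[640,480])
np.save("greg.npy",r[0]["region"])
```

```text
[ 505.45 -307.03  344.89] [-179.99    0.     -8.01] 5.8
0.94 [310.08 207.02]
```

View pics/gau.png

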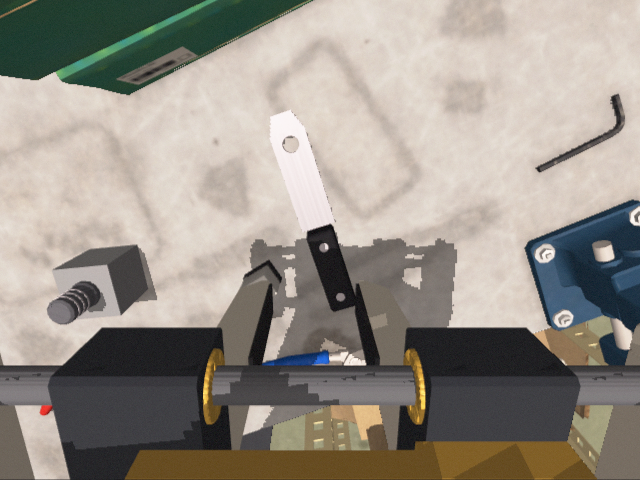

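```bash
cat >> h.py <<'E'
from scipy.optimize import minimize
def render(C,p,z0=0):
    x,y,a=p;c,s=np.cos(np.radians(a)),np.sin(np.radians(a))
    def hull(P,zs):
        Q=np.array([w2px(C,(x+c*u-s*v,y+s*u+c*v,z0+z)) for u,v in P for z in zs])
        return cv2.convexHull((Q*16).astype(np.float32)).round().astype(np.int32)
    m=np.zeros((480,640),np.uint8)
    for P,z in(([(37.5,15),(122.5,15),(137.5,9),(137.5,-9),(122.5,-15),(37.5,-15)],(0,6)),([(37.5,12),(-37.5,12),(-37.5,-12),(37.5,-12)],(0,24))):
        cv2.fillConvexPoly(m,hull(P,z),1,shift=4)
    return m>0
def fit(C,reg,p0,z0=0):
    f=lambda p:1-(render(C,p,z0)&reg).sum()/(render(C,p,z0)|reg).sum()
    return minimize(f,p0,method="Nelder-Mead",options=dict(initial_simplex=np.array(p0)+np.array([[0,0,0],[8,0,0],[0,8,0],[0,0,5]]),xatol=.05,fatol=1e-5))
E
python3 - <<'E'
from h import *
v=np.load("gs.npy");C=cam("wrist",dict(tcp_pos=v[:3],tcp_rot=v[3:]))
reg=np.load("greg.npy");r=fit(C,reg,[467,-315,8]);print(r.x,r.fun)
g=cv2.cvtColor(cv2.imread("pics/gau.png"),cv2.COLOR_BGR2GRAY)
sub=g[132:156,278:304];n,l,st,c=cv2.connectedComponentsWithStats((sub<205).astype(np.uint8))
for i in range(1,n):
    if st[i,4]>40: print("hole",st[i],c[i]+[278,132],px2w(C,c[i]+[278,132],4))
print("rivets",px2w(C,(324,247),24),px2w(C,(340,297),24))
x,y,a=r.x;d=np.array([np.cos(np.radians(a)),np.sin(np.radians(a))]);print("pred hole",r.x[:2]+112*d)
print("relay",px2w(cam("top"),(436.6,259),36),"pin",px2w(C,(62,311),86))
gp=r.x[:2]+8*d;print("grasp",gp);s=state();print(s["tcp_pos"])
plan((gp[0],gp[1],250),a,4)
E
```

```text
[ 462.13 -317.3    10.32] 0.08810119135166938
hole [  4   3  17  18 123] [290.71 142.89] [ 573.9  -297.36    4.  ]
rivets [ 486.24 -313.15   24.  ] [ 438.33 -321.03   24.  ]
pred hole [ 572.32 -297.23]
relay [ 457.92 -248.08   36.  ] pin [ 485.11 -123.98   86.  ]
grasp [ 470.   -315.87]
[ 505.35 -307.36  344.91]
tx -0.0141 ty 0.0056 tz 0.0395 twist -0.1602
tx -0.0145 ty 0.0044 tz 0.0395 twist -0.1602
tx -0.0148 ty 0.0032 tz 0.0395 twist -0.1602
tx -0.0150 ty 0.0021 tz 0.0395 twist -0.1602
```

Request:
carry_out([
  {"tx":-0.014,"ty":0.0055,"tz":0.045,"twist":-0.157},
  {"tx":-0.0145,"ty":0.0045,"tz":0.045,"twist":-0.157},
  {"tx":-0.015,"ty":0.003,"tz":0.045,"twist":-0.157},
  {"tx":-0.015,"ty":0.002,"tz":0.045,"twist":-0.157},
  {"tx":0,"ty":0,"tz":0,"twist":0},
  {"tx":0,"ty":0,"tz":0,"twist":0},
], gripper=46)

```text
time_s: 6.65
tcp_pos: [470.2, -316.6, 237.8]
tcp_rot: [179.9, -0.1, 9.8]
wrist_force: [-0.1, -0.3, 0.5]
finger_gap: 46.5
grip_force: 0.0
```

Run:
```python
from h import *
s=state();print(s["tcp_pos"],s["tcp_rot"])
plan((470.2,-315.7,189),10,2,s)
```

```text
[ 470.18 -316.58  237.84] [179.94  -0.06   9.8 ]
tx 0.0001 ty -0.0007 tz 0.0407 twist -0.0035
tx 0.0001 ty -0.0007 tz 0.0407 twist -0.0035
```

Request:
carry_out([
  {"tx":0,"ty":-0.0005,"tz":0.03,"twist":-0.003},
  {"tx":0,"ty":-0.0005,"tz":0.03,"twist":-0.003},
  {"tx":0,"ty":-0.0005,"tz":0.016,"twist":0},
  {"tx":0,"ty":0,"tz":0.005,"twist":0},
  {"tx":0,"ty":0,"tz":0,"twist":0},
  {"tx":0,"ty":0,"tz":0,"twist":0},
])

```text
time_s: 7.4
tcp_pos: [469.5, -315.9, 188.5]
tcp_rot: [180.0, -0.0, 10.0]
wrist_force: [-0.9, 0.2, 0.3]
finger_gap: 45.8
grip_force: 0.0
```

Request:
carry_out([
  {"tx":0,"ty":0,"tz":0,"twist":0},
  {"tx":0,"ty":0,"tz":0,"twist":0},
  {"tx":0,"ty":0,"tz":0,"twist":0},
  {"tx":0,"ty":0,"tz":0,"twist":0},
], gripper=0)

```text
time_s: 7.9
tcp_pos: [469.4, -315.8, 188.3]
tcp_rot: [180.0, -0.0, 10.0]
wrist_force: [-0.4, 0.1, 1.9]
finger_gap: 24.3
grip_force: 30.0
```

Request:
carry_out([
  {"tx":0,"ty":0,"tz":-0.03,"twist":0},
  {"tx":0,"ty":0,"tz":-0.06,"twist":0},
  {"tx":0,"ty":0,"tz":-0.06,"twist":0},
  {"tx":0,"ty":0,"tz":-0.05,"twist":0},
  {"tx":0,"ty":0,"tz":0,"twist":0},
  {"tx":0,"ty":0,"tz":0,"twist":0},
])

```text
time_s: 8.65
tcp_pos: [469.0, -315.5, 307.5]
tcp_rot: [-180.0, 0.0, 10.0]
wrist_force: [-0.9, -0.8, -2.2]
finger_gap: 23.8
grip_force: 30.0
```

Run:
```python
from h import *
s=state();print(s["tcp_pos"],s["tcp_rot"])
f=grab_frame("wrist");cv2.imwrite("pics/held.png",f[:,:,::-1])
plan((404,96,308),1,9,s)
```

```text
[ 469.04 -315.55  307.48] [-179.95    0.04   10.04]
tx 0.0014 ty -0.0771 tz -0.0001 twist 0.0351
tx 0.0001 ty -0.0772 tz -0.0001 twist 0.0351
tx -0.0013 ty -0.0771 tz -0.0001 twist 0.0351
tx -0.0026 ty -0.0771 tz -0.0001 twist 0.0351
tx -0.0040 ty -0.0771 tz -0.0001 twist 0.0351
tx -0.0053 ty -0.0770 tz -0.0001 twist 0.0351
tx -0.0067 ty -0.0769 tz -0.0001 twist 0.0351
tx -0.0080 ty -0.0767 tz -0.0001 twist 0.0351
tx -0.0094 ty -0.0766 tz -0.0001 twist 0.0351
```

View pics/held.png

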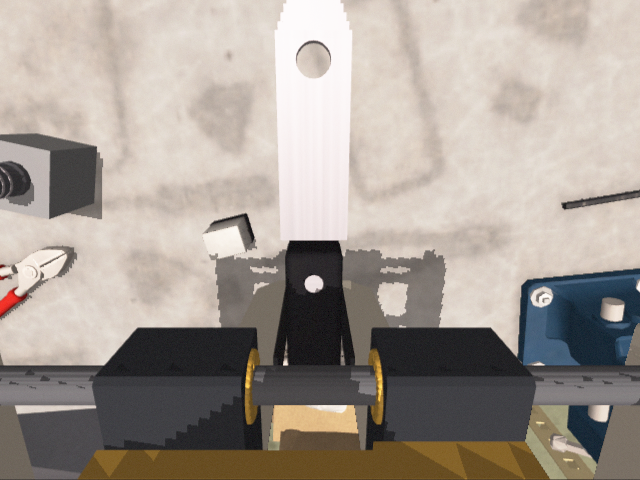

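Request:
carry_out([
  {"tx":0.001,"ty":-0.04,"tz":0,"twist":0.035},
  {"tx":0,"ty":-0.077,"tz":0,"twist":0.035},
  {"tx":-0.001,"ty":-0.077,"tz":0,"twist":0.035},
  {"tx":-0.003,"ty":-0.077,"tz":0,"twist":0.035},
  {"tx":-0.004,"ty":-0.077,"tz":0,"twist":0.035},
  {"tx":-0.005,"ty":-0.077,"tz":0,"twist":0.035},
  {"tx":-0.007,"ty":-0.077,"tz":0,"twist":0.035},
  {"tx":-0.008,"ty":-0.077,"tz":0,"twist":0.035},
])

```text
time_s: 9.7
tcp_pos: [414.4, 29.4, 307.3]
tcp_rot: [-180.0, 0.1, 2.0]
wrist_force: [0.5, -0.9, -1.2]
finger_gap: 23.9
grip_force: 30.0
```

Request:
carry_out([
  {"tx":-0.009,"ty":-0.077,"tz":0,"twist":0.035},
  {"tx":-0.001,"ty":-0.037,"tz":0,"twist":0},
  {"tx":0,"ty":0,"tz":0.04,"twist":0},
  {"tx":0,"ty":0,"tz":0.03,"twist":0},
  {"tx":0,"ty":0,"tz":0,"twist":0},
  {"tx":0,"ty":0,"tz":0,"twist":0},
])

```text
time_s: 10.45
tcp_pos: [407.1, 96.1, 266.3]
tcp_rot: [180.0, 0.0, 1.0]
wrist_force: [0.5, 0.4, -1.1]
finger_gap: 24.1
grip_force: 30.0
```

Run:
```python
from h import *
s=state();print(s["tcp_pos"],s["tcp_rot"],s["time_s"])
plan((404,96,256),1,1,s)
g=cv2.cvtColor(cv2.imread("pics/held.png"),cv2.COLOR_BGR2GRAY)
# tool frame projection
H=np.linalg.inv(get_calibration("wrist")["hand_eye"]);C=(get_calibration("wrist")["K"],H[:3,:3],H[:3,3])
n,l,st,c=cv2.connectedComponentsWithStats((g[36:84,290:338]<225).astype(np.uint8))
for i in range(1,n):
    if st[i,4]>200:h=c[i]+[290,36];print("hole",st[i],h)
for z in(178,182,186,190):print(z,px2w(C,h,z))
print("pred",w2px(C,(104.7,0,182.4)))
for r in (60,120,180,220):
    row=g[r,240:390].astype(int);d=np.diff(row);a=240+.5+np.argmax(d[:60]);b=240+.5+90+np.argmin(d[90:])
    print(r,a,b,[ (px2w(C,(b,r),z)-px2w(C,(a,r),z))[1] for z in(178,182,186,190)],px2w(C,((a+b)/2,r),182))
f=grab_frame("wrist");cv2.imwrite("pics/pre.png",f[:,:,::-1])
f=grab_frame("side");cv2.imwrite("pics/side1.png",cv2.resize(f[160:340,220:460,::-1],(800,600),interpolation=cv2.INTER_CUBIC))
```

```text
[407.13  96.11 266.27] [180.     0.02   1.01] 10.45
tx -0.0052 ty 0.0001 tz 0.0171 twist 0.0004
hole [   6    4   35   38 1068] [313.09  58.6 ]
178 [105.26  -0.17 178.  ]
182 [105.88  -0.18 182.  ]
186 [106.5   -0.18 186.  ]
190 [107.12  -0.19 190.  ]
pred [313.53  62.  ]
60 296.5 351.5 [np.float64(21.33490003421617), np.float64(21.87025275763004), np.float64(22.405605481043917), np.float64(22.94095820445779)] [105.37   4.16 182.  ]
120 276.5 349.5 [np.float64(29.555219578085726), np.float64(30.29684326822947), np.float64(31.038466958373206), np.float64(31.780090648516953)] [ 82.6   -0.22 182.  ]
180 278.5 348.5 [np.float64(29.63699154199761), np.float64(30.38066712099524), np.float64(31.124342699992873), np.float64(31.868018278990505)] [ 57.75  -0.01 182.  ]
220 248.5 347.5 [np.float64(43.23210054800337), np.float64(44.31691569736699), np.float64(45.4017308467306), np.float64(46.486545996094215)] [ 39.88  -6.95 182.  ]
```

View pics/pre.png

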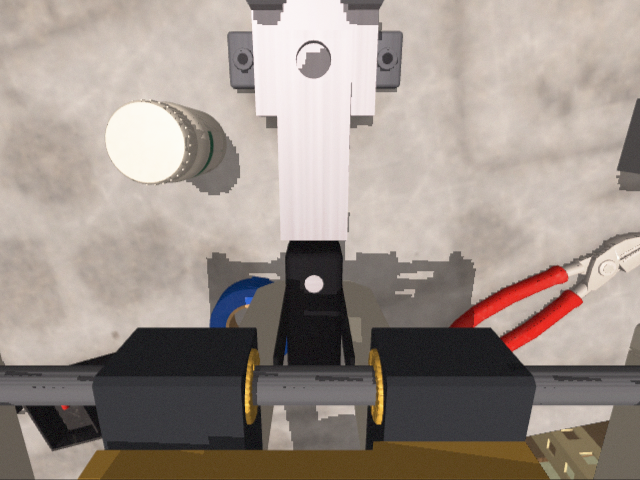

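Request:
carry_out([
  {"tx":-0.006,"ty":0,"tz":0.03,"twist":0},
  {"tx":-0.006,"ty":0,"tz":0.03,"twist":0},
  {"tx":0,"ty":0,"tz":0.016,"twist":0},
  {"tx":0,"ty":0,"tz":0.006,"twist":0},
  {"tx":0,"ty":0,"tz":0,"twist":0},
  {"tx":0,"ty":0,"tz":0,"twist":0},
  {"tx":0,"ty":0,"tz":0,"twist":0},
])

```text
time_s: 11.42
tcp_pos: [400.0, 96.0, 217.2]
tcp_rot: [-180.0, -0.0, 1.0]
wrist_force: [0.1, -0.3, -1.2]
finger_gap: 23.6
grip_force: 30.0
```

Run:
```python
from h import *
s=state();print(s["tcp_pos"],s["tcp_rot"],s["wrist_force"])
C=cam("wrist",s)
f=grab_frame("wrist");cv2.imwrite("pics/low.png",f[:,:,::-1]);g=cv2.cvtColor(f,cv2.COLOR_RGB2GRAY)
a=cv2.resize(f[0:240,200:430,::-1],(575,600),interpolation=cv2.INTER_CUBIC)
cv2.imwrite("pics/lowc.png",a)
```

```text
[399.96  96.04 217.25] [-180.     -0.04    1.02] [ 0.07 -0.29 -1.25]
```

View pics/lowc.png

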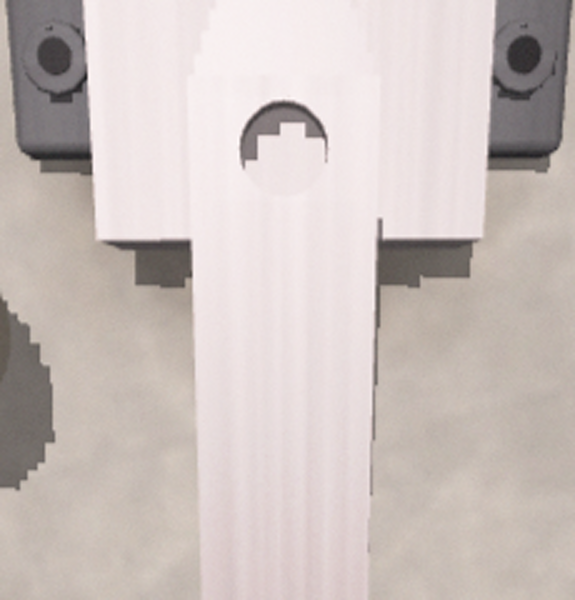

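Run:
```python
from h import *
s=state();C=cam("wrist",s)
e=px2w(C,(316,95.8),26);h=px2w(C,(313.6,59.3),34.8)
print(e,h,"travel by bed edge",e[0]+76-h[0],"by jaw",569.2-(s["tcp_pos"][0]+105.8), px2w(C,(200+94/2.5,80),26),px2w(C,(200+486/2.5,80),26))
```

```text
[492.68  96.64  26.  ] [505.68  97.91  34.8 ] travel by bed edge 63.00417128459276 by jaw 63.48918950579855 [498.39 130.16  26.  ] [499.59  63.36  26.  ]
```

Request:
carry_out([
  {"tx":0,"ty":0.0014,"tz":0.0013,"twist":0},
  {"tx":0.01,"ty":0,"tz":0,"twist":0},
  {"tx":0.015,"ty":0,"tz":0,"twist":0},
  {"tx":0.015,"ty":0,"tz":0,"twist":0},
  {"tx":0.01,"ty":0,"tz":0,"twist":0},
  {"tx":0,"ty":0,"tz":0,"twist":0},
])

```text
time_s: 12.22
tcp_pos: [430.2, 95.7, 216.1]
tcp_rot: [-180.0, -0.0, 1.0]
wrist_force: [-0.2, -0.2, -2.0]
finger_gap: 23.6
grip_force: 30.0
```

Request:
carry_out([
  {"tx":0.015,"ty":0,"tz":0,"twist":0},
  {"tx":0.015,"ty":0,"tz":0,"twist":0},
  {"tx":0.015,"ty":0,"tz":0,"twist":0},
  {"tx":0.01,"ty":0,"tz":0,"twist":0},
  {"tx":0,"ty":0,"tz":0,"twist":0},
  {"tx":0,"ty":0,"tz":0,"twist":0},
])

```text
time_s: 12.98
tcp_pos: [462.6, 96.3, 216.1]
tcp_rot: [180.0, 0.0, 1.0]
wrist_force: [-1.0, 0.6, -1.7]
finger_gap: 24.2
grip_force: 30.0
```

Run:
```python
from h import *
s=state();print(s["tcp_pos"],s["tcp_rot"],s["wrist_force"])
C=cam("wrist",s);print("jaw pred",w2px(C,(569.2,98.9,54)),w2px(C,(569.2,98.9,36)))
f=grab_frame("wrist")
t=grab_frame("top");cv2.imwrite("pics/top1.png",t[:,:,::-1])
a=cv2.resize(f[0:240,200:430,::-1],(575,600),interpolation=cv2.INTER_CUBIC);cv2.imwrite("pics/ins.png",a)
```

```text
[462.62  96.31 216.05] [180.     0.03   1.02] [-1.05  0.59 -1.72]
jaw pred [311.51  46.21] [311.74  55.44]
```

View pics/ins.png

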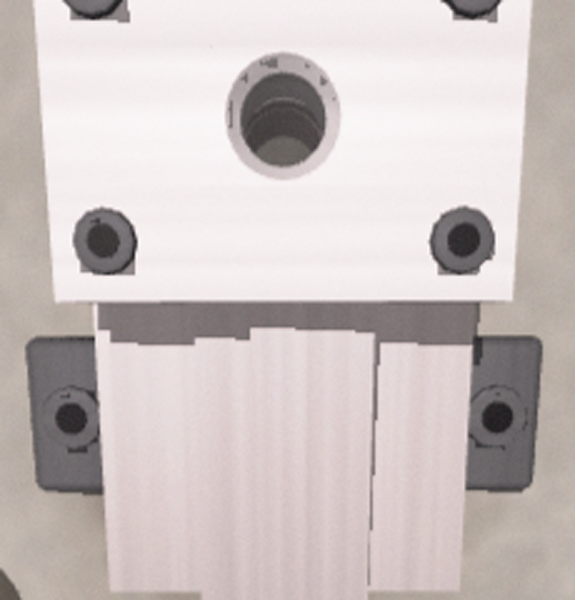

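Request:
carry_out([
  {"tx":0.0015,"ty":0,"tz":0,"twist":0},
  {"tx":0,"ty":0,"tz":0.0022,"twist":0},
  {"tx":0,"ty":0,"tz":0,"twist":0},
  {"tx":0,"ty":0,"tz":0,"twist":0},
])

```text
time_s: 13.58
tcp_pos: [463.7, 96.3, 214.8]
tcp_rot: [180.0, 0.0, 1.0]
wrist_force: [1.2, -0.2, -1.7]
finger_gap: 23.8
grip_force: 30.0
```

Request:
carry_out([
  {"tx":0,"ty":0,"tz":0,"twist":0},
  {"tx":0,"ty":0,"tz":0,"twist":0},
  {"tx":0,"ty":0,"tz":0,"twist":0},
], gripper=38)

```text
time_s: 13.95
tcp_pos: [463.8, 96.3, 214.9]
tcp_rot: [-180.0, -0.0, 1.0]
wrist_force: [0.3, -0.5, 0.1]
finger_gap: 37.7
grip_force: 0.0
```

Request:
carry_out([
  {"tx":0,"ty":0,"tz":-0.03,"twist":0},
  {"tx":0.02,"ty":0,"tz":-0.06,"twist":0},
  {"tx":0.04,"ty":0,"tz":-0.08,"twist":0},
  {"tx":0.04,"ty":0,"tz":-0.05,"twist":0},
  {"tx":0,"ty":0,"tz":0,"twist":0},
  {"tx":0,"ty":0,"tz":0,"twist":0},
  {"tx":0,"ty":0,"tz":0,"twist":0},
])

```text
time_s: 14.82
tcp_pos: [523.0, 97.4, 345.6]
tcp_rot: [180.0, 0.1, 1.0]
wrist_force: [0.5, -0.4, 0.2]
finger_gap: 38.0
grip_force: 0.0
```

Run:
```python
from h import *
s=state();print(s["tcp_pos"],s["tcp_rot"],s["wrist_force"])
C=cam("wrist",s);j=w2px(C,(569.5,98.3,54));print(j)
f=grab_frame("wrist");cv2.imwrite("pics/r.png",f[:,:,::-1])
u,v=j.astype(int);a=f[max(v-50,0):v+130,u-90:u+90,::-1];cv2.imwrite("pics/rel.png",cv2.resize(a,(600,600),interpolation=cv2.INTER_CUBIC))
print(u-90,max(v-50,0))
```

```text
[523.    97.39 345.6 ] [179.99   0.14   1.02] [ 0.47 -0.37  0.23]
[313.33 173.41]
223 123
```

View pics/rel.png

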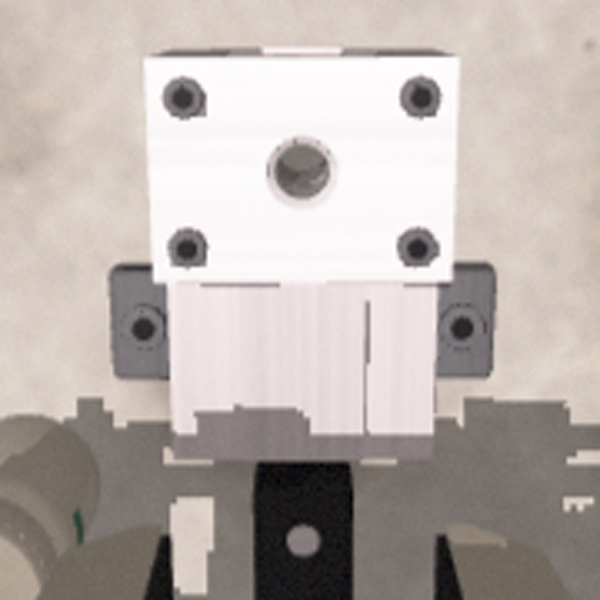

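Run:
```python
from h import *
plan((440,-121,345.6),1,5)
```

```text
tx -0.0290 ty 0.0723 tz 0.0001 twist 0.0002
tx -0.0290 ty 0.0723 tz 0.0001 twist 0.0002
tx -0.0290 ty 0.0723 tz 0.0001 twist 0.0002
tx -0.0290 ty 0.0723 tz 0.0001 twist 0.0002
tx -0.0290 ty 0.0723 tz 0.0001 twist 0.0002
```

Request:
carry_out([
  {"tx":-0.029,"ty":0.072,"tz":0,"twist":0},
  {"tx":-0.029,"ty":0.072,"tz":0,"twist":0},
  {"tx":-0.029,"ty":0.072,"tz":0,"twist":0},
  {"tx":-0.029,"ty":0.072,"tz":0,"twist":0},
  {"tx":-0.029,"ty":0.072,"tz":0,"twist":0},
  {"tx":0,"ty":0,"tz":0,"twist":0},
  {"tx":0,"ty":0,"tz":0,"twist":0},
  {"tx":0,"ty":0,"tz":0,"twist":0},
], gripper=45)

```text
time_s: 15.88
tcp_pos: [440.8, -119.2, 346.6]
tcp_rot: [-180.0, 0.0, 1.1]
wrist_force: [0.9, 0.4, -0.0]
finger_gap: 45.2
grip_force: 0.0
```

Run:
```python
from h import *
s=state();print(s["tcp_pos"],s["tcp_rot"])
C=cam("wrist",s);j=w2px(C,(485,-120,70));print(j)
f=grab_frame("wrist");r=trace("locking_pin","wrist")
for d in r[:2]:
    print(d["score"]);m=d["region"];ys,xs=np.nonzero(m);print(xs.min(),xs.max(),ys.min(),ys.max(),np.array(d["centre"])*[640,480])
u,v=j.astype(int);x0,y0=u-75,v-75;cv2.imwrite("pics/pin.png",cv2.resize(f[y0:y0+150,x0:x0+150,::-1],(600,600),interpolation=cv2.INTER_CUBIC));print(x0,y0)
np.save("ps.npy",np.r_[s["tcp_pos"],s["tcp_rot"]])
```

```text
[ 440.84 -119.19  346.65] [-179.99    0.02    1.1 ]
[316.03 180.51]
0.67
304 334 163 199 [316.67 180.38]
241 105
```

View pics/pin.png

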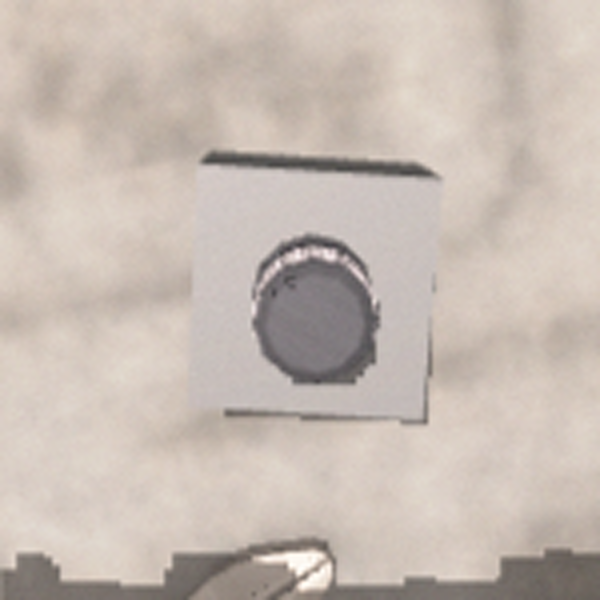

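Run:
```python
from h import *
v=np.load("ps.npy");C=cam("wrist",dict(tcp_pos=v[:3],tcp_rot=v[3:]))
print(px2w(C,(319.3,184.3),86),px2w(C,(319.75,178),52))
print([px2w(C,(241+a/4,105+b/4),52) for a,b in((200,162),(441,178),(428,420),(190,408))])
```

```text
[ 484.85 -122.01   86.  ] [ 484.35 -122.85   52.  ]
[array([ 507.08, -101.76,   52.  ]), array([ 505.12, -144.93,   52.  ]), array([ 460.84, -144.61,   52.  ]), array([462.28, -99.98,  52.  ])]
```

Run:
```python
from h import *
s=state();print(s["tcp_pos"]);plan((484.7,-122.4,s["tcp_pos"][2]-1),1,2,s)
```

```text
[ 440.84 -119.3   346.73]
tx 0.0365 ty 0.0033 tz 0.0008 twist 0.0018
tx 0.0365 ty 0.0032 tz 0.0008 twist 0.0018
```

Request:
carry_out([
  {"tx":0.0365,"ty":0.003,"tz":0,"twist":0.002},
  {"tx":0.0365,"ty":0.003,"tz":0.02,"twist":0.002},
  {"tx":0,"ty":0,"tz":0.05,"twist":0},
  {"tx":0,"ty":0,"tz":0.05,"twist":0},
  {"tx":0,"ty":0,"tz":0.03,"twist":0},
  {"tx":0,"ty":0,"tz":0.018,"twist":0},
  {"tx":0,"ty":0,"tz":0,"twist":0},
  {"tx":0,"ty":0,"tz":0,"twist":0},
])

```text
time_s: 16.98
tcp_pos: [484.7, -122.9, 246.7]
tcp_rot: [180.0, -0.1, 0.9]
wrist_force: [-0.1, -1.2, -0.0]
finger_gap: 45.1
grip_force: 0.0
```

Request:
carry_out([
  {"tx":0,"ty":0,"tz":0,"twist":0},
  {"tx":0,"ty":0,"tz":0,"twist":0},
  {"tx":0,"ty":0,"tz":0,"twist":0},
  {"tx":0,"ty":0,"tz":0,"twist":0},
], gripper=0)

```text
time_s: 17.48
tcp_pos: [484.5, -123.0, 246.2]
tcp_rot: [180.0, -0.0, 0.9]
wrist_force: [-0.9, -0.3, 3.8]
finger_gap: 19.7
grip_force: 30.0
```

Request:
carry_out([
  {"tx":0,"ty":0,"tz":-0.04,"twist":0},
  {"tx":0,"ty":0,"tz":-0.06,"twist":0},
  {"tx":0,"ty":0,"tz":-0.04,"twist":0},
  {"tx":0,"ty":0,"tz":0,"twist":0},
  {"tx":0,"ty":0,"tz":0,"twist":0},
])

```text
time_s: 18.1
tcp_pos: [484.2, -122.9, 329.0]
tcp_rot: [-180.0, 0.1, 0.9]
wrist_force: [0.1, -0.6, -0.6]
finger_gap: 19.9
grip_force: 30.0
```

Run:
```python
from h import *
s=state();print(s["tcp_pos"],s["finger_gap"]);plan((568.9,98.3,s["tcp_pos"][2]),1,5,s)
```

```text
[ 484.15 -122.89  328.98] 19.883787952406117
tx 0.0294 ty -0.0733 tz -0.0000 twist -0.0007
tx 0.0294 ty -0.0733 tz -0.0000 twist -0.0007
tx 0.0295 ty -0.0733 tz -0.0000 twist -0.0007
tx 0.0295 ty -0.0732 tz -0.0000 twist -0.0007
tx 0.0295 ty -0.0732 tz -0.0000 twist -0.0007
```

Request:
carry_out([
  {"tx":0.0295,"ty":-0.073,"tz":0,"twist":0},
  {"tx":0.0295,"ty":-0.073,"tz":0,"twist":0},
  {"tx":0.0295,"ty":-0.073,"tz":0,"twist":0},
  {"tx":0.0295,"ty":-0.073,"tz":0,"twist":0},
  {"tx":0.0295,"ty":-0.073,"tz":0,"twist":0},
  {"tx":0,"ty":0,"tz":0,"twist":0},
  {"tx":0,"ty":0,"tz":0,"twist":0},
  {"tx":0,"ty":0,"tz":0,"twist":0},
])

```text
time_s: 19.1
tcp_pos: [569.2, 96.4, 329.5]
tcp_rot: [180.0, 0.1, 0.8]
wrist_force: [0.0, -0.4, -0.9]
finger_gap: 20.0
grip_force: 30.0
```

Run:
```python
from h import *
s=state();print(s["tcp_pos"],s["tcp_rot"],s["wrist_force"]);plan((568.9,98.3,302),1,1,s)
f=grab_frame("wrist");cv2.imwrite("pics/over.png",f[:,:,::-1])
f=grab_frame("side");C=cam("side")
print([w2px(C,p) for p in((569.1,98.3,54),(569.1,98.3,88))])
cv2.imwrite("pics/sideover.png",cv2.resize(f[180:300,220:380,::-1],(800,600),interpolation=cv2.INTER_CUBIC))
```

```text
[569.22  96.42 329.54] [179.99   0.06   0.84] [ 0.03 -0.43 -0.94]
tx -0.0005 ty -0.0031 tz 0.0459 twist -0.0056
[array([288.94, 244.49]), array([288.18, 231.95])]
```

View pics/over.png

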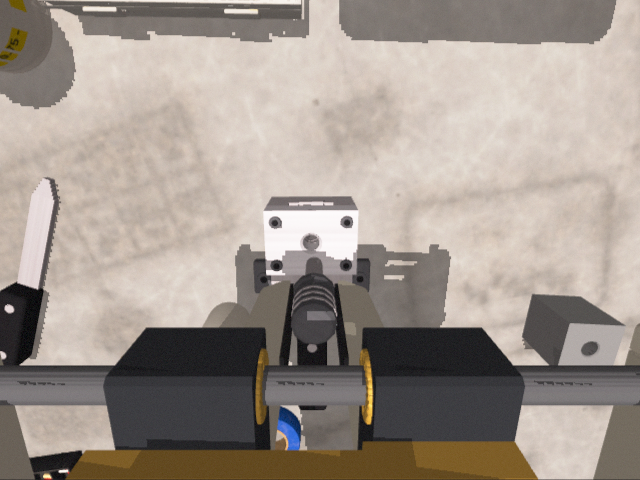

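Run:
```python
from h import *
s=state();C=cam("wrist",s)
g=cv2.cvtColor(cv2.imread("pics/over.png"),cv2.COLOR_BGR2GRAY)
n,l,st,c=cv2.connectedComponentsWithStats((g[228:256,298:326]<190).astype(np.uint8))
for i in range(1,n):
    if st[i,4]>30:print(st[i],c[i]+[298,228],px2w(C,c[i]+[298,228],54))
# pin tip (z = tcp-246.2+4), predicted pixel for tip at tool axis
print(w2px(C,(s["tcp_pos"][0],s["tcp_pos"][1],s["tcp_pos"][2]-242.2)))
for r in range(255,275,3):
    print(r,"".join("#" if v<150 else "." for v in g[r,295:335]))
```

```text
[  0   5  28  23 375] [310.51 246.  ] [566.46  98.64  54.  ]
[313.5  258.19]
255 ........................................
258 .............############...............
261 ...........################.............
264 ..........##################............
267 ..........###################...........
270 ..........##################............
273 ..........###################...........
```

Request:
carry_out([
  {"tx":0,"ty":-0.0033,"tz":0,"twist":0},
  {"tx":0,"ty":0,"tz":0.03,"twist":0},
  {"tx":0,"ty":0,"tz":0.015,"twist":0},
  {"tx":0,"ty":0,"tz":0,"twist":0},
  {"tx":0,"ty":0,"tz":0,"twist":0},
])

```text
time_s: 19.82
tcp_pos: [569.5, 99.4, 303.1]
tcp_rot: [180.0, -0.0, 0.9]
wrist_force: [1.1, 0.3, 0.2]
finger_gap: 19.8
grip_force: 30.0
```

Request:
carry_out([
  {"tx":0,"ty":0,"tz":0.01,"twist":0},
  {"tx":0,"ty":0,"tz":0.01,"twist":0},
  {"tx":0,"ty":0,"tz":0,"twist":0},
])

```text
time_s: 20.2
tcp_pos: [569.3, 99.4, 290.4]
tcp_rot: [180.0, 0.1, 0.9]
wrist_force: [0.1, 0.4, -0.4]
finger_gap: 19.6
grip_force: 30.0
```

Request:
carry_out([
  {"tx":0,"ty":0.0015,"tz":0,"twist":0},
  {"tx":0,"ty":0,"tz":0.01,"twist":0},
  {"tx":0,"ty":0,"tz":0.01,"twist":0},
  {"tx":0,"ty":0,"tz":0.01,"twist":0},
  {"tx":0,"ty":0,"tz":0,"twist":0},
])

```text
time_s: 20.82
tcp_pos: [569.3, 98.5, 272.4]
tcp_rot: [180.0, 0.1, 0.9]
wrist_force: [-0.1, -0.0, -0.4]
finger_gap: 19.7
grip_force: 30.0
```

Request:
carry_out([
  {"tx":0,"ty":0,"tz":0.008,"twist":0},
  {"tx":0,"ty":0,"tz":0.008,"twist":0},
  {"tx":0,"ty":0,"tz":0.008,"twist":0},
  {"tx":0,"ty":0,"tz":0,"twist":0},
])

```text
time_s: 21.32
tcp_pos: [569.4, 98.5, 258.2]
tcp_rot: [180.0, 0.0, 0.9]
wrist_force: [0.8, 0.4, -0.7]
finger_gap: 19.7
grip_force: 30.0
```

Tip is through the blade; down to the head's seat.

Request:
carry_out([
  {"tx":0,"ty":0,"tz":0.008,"twist":0},
  {"tx":0,"ty":0,"tz":0.006,"twist":0},
  {"tx":0,"ty":0,"tz":0.0025,"twist":0},
  {"tx":0,"ty":0,"tz":0,"twist":0},
  {"tx":0,"ty":0,"tz":0,"twist":0},
])

```text
time_s: 21.95
tcp_pos: [569.5, 98.5, 248.8]
tcp_rot: [-180.0, -0.0, 0.9]
wrist_force: [-0.4, -1.0, -0.6]
finger_gap: 19.7
grip_force: 30.0
```

Request:
carry_out([
  {"tx":0,"ty":0,"tz":0.001,"twist":0},
  {"tx":0,"ty":0,"tz":0,"twist":0},
])

```text
time_s: 22.2
tcp_pos: [569.5, 98.5, 248.3]
tcp_rot: [180.0, -0.0, 0.9]
wrist_force: [0.1, -0.6, 1.1]
finger_gap: 19.7
grip_force: 30.0
```

Request:
carry_out([
  {"tx":0,"ty":0,"tz":0,"twist":0},
  {"tx":0,"ty":0,"tz":0,"twist":0},
  {"tx":0,"ty":0,"tz":0,"twist":0},
], gripper=40)

```text
time_s: 22.58
tcp_pos: [569.5, 98.5, 248.1]
tcp_rot: [180.0, -0.0, 0.9]
wrist_force: [-0.9, -0.3, 0.5]
finger_gap: 39.4
grip_force: 0.0
```

Request:
carry_out([
  {"tx":0,"ty":0,"tz":-0.03,"twist":0},
  {"tx":0,"ty":0,"tz":-0.06,"twist":0},
  {"tx":-0.04,"ty":0,"tz":-0.06,"twist":0},
  {"tx":-0.04,"ty":0,"tz":-0.01,"twist":0},
  {"tx":0,"ty":0,"tz":0,"twist":0},
  {"tx":0,"ty":0,"tz":0,"twist":0},
  {"tx":0,"ty":0,"tz":0,"twist":0},
])

```text
time_s: 23.45
tcp_pos: [522.0, 97.7, 343.8]
tcp_rot: [180.0, 0.0, 0.9]
wrist_force: [0.5, -0.1, 0.5]
finger_gap: 40.1
grip_force: 0.0
```

Run:
```python
from h import *
s=state();print(s["tcp_pos"],s["wrist_force"],s["time_s"])
f=grab_frame("wrist");C=cam("wrist",s);cv2.imwrite("pics/fin.png",f[:,:,::-1])
# head-top disc: if seated, centre predicted at z=88 and radius 10 mm
r=trace("locking_pin","wrist")
for d in r[:2]:
    ys,xs=np.nonzero(d["region"]);print(d["score"],xs.min(),xs.max(),ys.min(),ys.max())
for dz in(0,5,15):
    P=[(569.3+a*np.cos(t),98.4+a*np.sin(t),z+dz) for t in np.linspace(0,6.28,40) for a,z in((11,54),(11,58),(10,88))]
    q=np.array([w2px(C,p) for p in P]);print(dz,q.min(0),q.max(0))
r=trace("gauge","wrist")
for d in r[:2]:
    ys,xs=np.nonzero(d["region"]);print("gauge",d["score"],xs.min(),xs.max(),ys.min(),ys.max())
print("handle front top pred",w2px(C,(569.2-74.5,97,50)))
```

```text
[522.03  97.72 343.82] [ 0.54 -0.13  0.5 ] 23.45
0.92 298 329 159 195
0 [297.75 157.87] [329.44 195.85]
5 [297.42 158.48] [329.77 197.29]
15 [296.73 159.75] [330.47 200.36]
gauge 0.66 295 333 136 351
gauge 0.41 0 60 117 312
handle front top pred [313.88 268.71]
```

```bash
python3 -c "
from cell import *
print(close_job())"
```

```text
the job is handed in; nothing more can be done
None
```

The drilled gauge is in the slot at hole depth and the pin is down through both holes; the pin's outline in the last wrist picture matches its head resting on the bridge, and I handed the job in at about 23.5 s. I viewed 11 pictures, one over the limit of 10.

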